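# Mist the full-size clay sleeves and line them up to dry

## Robot

A 7-joint arm with a two-finger parallel gripper is mounted at the origin on the work surface. World frame = base frame: x ahead of the robot, y to its left, z up, the work surface at z = 0. Lengths are in m, angles in rad, forces in N, time in s.
With the tool pointing down it reaches from about 0.425 to 0.875 m from the base axis. Payload 4.7 kg.
Tool frame: the origin (TCP) lies midway between the tips of the shut fingers; the grasp point (between the pads) lies 19 mm behind it (ctrl.grip_point_offset is the distance from the TCP to the grasp point, in m); z points along the fingers, y is the line along which they close (so a half turn about z gives the same grasp; the last joint's range is limited). The gripper opens to 87 mm and grips with 3 to 60 N. Pads are 19 mm wide; open, the fingers measure 117 mm over their backs; the gripper's body (75 mm by 190 mm) begins 51 mm behind the grasp point.
Start: joints at [1.294, 0.321, -0.07, 1.45, 0.023, 1.371, -0.057], TCP at [0.186, -0.623, 0.223] pointing down, gripper open.
Joint ranges: [-2.86, 2.86], [-0.3, 2.09], [-1.38, 1.24], [0.06, 2.45], [-1.56, 4.7], [0.09, 2.05], [-2.69, 2.69]. Speed limits (rad/s): [2.57, 2.57, 3.14, 3.14, 3.14, 3.14, 3.14].

## Interface

Orientations are given as a rotation vector (axis times angle).
In Python, from bench import ctrl gives the robot as it stands.
- The arm moves only by the tool move_arm, never from a script. Its argument "increments" is text: rows parted by semicolons, each of 7 numbers parted by spaces: the shift along the world's x, y, z in mm, then the turn, a rotation vector about the world's x, y, z in degrees, then the closure in counts, from 0 (fully open) to 255 (shut). A call has exactly 8 rows; each row shifts and turns the commanded pose from where the row before left it; what a row does not reach is not made up. A row lasts 1/12 s, in which the tool goes at most 41.7 mm and 7.16 degrees, less where a joint would pass 70% of its speed; a pose out of reach is approached as far as the arm can. A call with a gripper value outside its range is refused whole. The fingers move at their own pace and stop on an object; "grip_force" is the grip in N (left out, the last holds). Time passes only in rows, so rows that do not move let the fingers close, or fill a call up. It gives the time, the measured TCP pose, the force, the opening and the grip force at its end, in the units of the state.
- ctrl.get_state(): the state, without advancing time (a new reading comes with each control period).
- ctrl.get_image(name): name is "scene" or "top" or "wrist"; returns a dict with "frame" (384x512x3 uint8, red, green, blue), "depth" (384x512 float32, m along the optical axis (not along the pixel's ray), 0 where there is no reading), "fx", "fy", "cx", "cy" (pixels), "position" and "orientation" of the camera in the world. Camera axes: x right, y down, z forward; pixel columns grow to the right and rows downward; lengths in m; the calibration is good to about 2 mm. A picture is of the moment at which its call begins.
- ctrl.close_job(): hands the job in; it is judged then, once.
Trained networks look in a picture, given as the dict that the camera call returned (one of the last four; its "shot" number tells which), for a name from the list of things; names that differ only in an ending like _2 or _b are one class to them, and where a whole thing is asked for, a point or a joint stands for the part that bears it (a point fixed in the world has none). Each returns a list of dicts, best first, with "score" (0 to 1); they miss things now and then, are a little off and sometimes report something else, mostly with a low value. They report only what shows in the picture. A call takes as long as a camera call. They do not tell look-alikes from the thing itself.
- ctrl.find_in(target, picture): "centre" ([x, y, z] in m, in world coordinates, good to about 4 mm: the middle of the surface that is visible of it).
- ctrl.silhouettes(target, picture): "region" (384x512 bool, what is visible of it).
The state is a dict: "time": time; "joint_positions": joint angles; "qd": joint speeds; "joint_torque": joint torques, N m; "position": TCP position; "tool_rot": TCP orientation; "ft_force": force on the tool from outside, world axes, zero at the start; "torque": the same for the moment, N m; "grip_width": opening from 0.0 (shut) to 1.0 (fully open); "grip_force": force on a finger pad.
Only numpy, scipy, OpenCV 4.12 (cv2) and the standard library are available. Lean on these libraries where they do the work, as an engineer would, in place of code of your own. Each camera call takes 0.05 s, during which the arm holds its last target. There are 200 camera calls.

## Task

Stand all the full-size clay sleeves (60 mm across and 46 mm tall; not the thin one or the short one) upright on the blue spraying bat in front of the spray bottle, and when they are all there, press the bottle's red nozzle cap fully down for a moment and let it come back up. Then stand them all upright on the drying board between the log and the jar, in a row centred on its painted red line. Leave the thin sleeve, the short sleeve and the blue cup where they are, and never tip the cup over.

Things in the scene. Friction and masses are not known exactly. Their poses are not given: they have to be found in the camera images.
- tube_a: Grey-brown raw clay sleeve of the right size, open at both ends: 60 mm outside diameter, 44 mm inside, 46 mm tall, about 0.11 kg. Starts upright on the plywood pallet. Origin: centre of its lower end, z along its axis (up). There are three or four such sleeves (None = absent).
- tube_b: Grey-brown raw clay sleeve of the right size, open at both ends: 60 mm outside diameter, 44 mm inside, 46 mm tall, about 0.11 kg. Starts upright on the plywood pallet. Origin: centre of its lower end, z along its axis (up). There are three or four such sleeves (None = absent).
- tube_c: Grey-brown raw clay sleeve of the right size, open at both ends: 60 mm outside diameter, 44 mm inside, 46 mm tall, about 0.11 kg. Starts upright on the plywood pallet. Origin: centre of its lower end, z along its axis (up). There are three or four such sleeves (None = absent).
- tube_d: Grey-brown raw clay sleeve of the right size, open at both ends: 60 mm outside diameter, 44 mm inside, 46 mm tall, about 0.11 kg. Starts upright on the plywood pallet. Origin: centre of its lower end, z along its axis (up). There are three or four such sleeves (None = absent).
- thin: Look-alike clay sleeve, too thin: 44 mm outside diameter, 30 mm inside, 46 mm tall, upright on the pallet among the others; to be left alone. Origin: centre of its lower end, z up its axis.
- short: Look-alike clay sleeve, too short: 60 mm outside diameter, 44 mm inside, only 28 mm tall, upright on the pallet among the others; to be left alone. Origin: centre of its lower end, z up its axis.
- station: Fixed spraying station. Blue flat bat, 140 mm (its x) by 280 mm (its y), top 12 mm above the table; origin: under the bat's centre at table height, z up. The white spray bottle (64 mm diameter, green band, in a steel clamp base) stands fixed with its axis at x = +150 mm, y = 0 in this frame, beyond the bat as seen from the robot; the cap's top is 200 mm above the table.
- cap_top (a point): Centre of the top face of the spray bottle's red nozzle cap (36 mm diameter, 26 mm high); moves down with it.
- cap (a joint): How far the nozzle cap is pressed straight down, m: 0 up, 0.008 at its hard stop. A spring brings it back: about 3 N to start it moving, 10 N fully down. It sprays from 0.006 on.
- board: Fixed wooden drying board, 300 mm (its x, roughly away from the robot) by 110 mm (its y), top 16 mm above the table; origin: under its centre at table height, z up. A red line 8 mm wide is painted along its whole length at y = 0. It may be to the robot's left or right.
- pallet: Fixed plywood pallet, 310 mm (its x) by 210 mm (its y), top 16 mm above the table, on which all the sleeves start; origin: under its centre at table height. It lies on the other side from the drying board.
- log: Fixed log-shaped clay planter, 130 mm long (along its y), 72 mm diameter, lying on the table beyond one end of the drying board. Origin: under its centre at table height.
- jar: Fixed jar with a black lid, 68 mm diameter, 90 mm tall, standing on the table beyond the other end of the drying board. Origin: under its centre at table height.
- cup: Loose blue cup, 76 mm diameter at the rim, 85 mm tall, on the table beyond the station; a bystander. Origin: centre of its underside, z up.
There are look-alikes about, which are no part of the job. What is shaped like the tube_d but yellow is not meant. What is shaped like the tube_b but yellow is not meant.

How it is judged:
On the way, in this order (a step that is already met when the one before it is completed fails the run):
1. all the full-size sleeves stand released on the blue bat, the cap up (x of tube_a in the frame of station between -0.055 and 0.055 m and y of tube_a in the frame of station between -0.125 and 0.125 m and z of tube_a in the frame of station between 0.006 and 0.02 m and angle between each of tube_a, tube_b, tube_c, tube_d's own z axis and vertical below 0.12 rad and contact force between the fingers and tube_a below 0.3 N and x of tube_b in the frame of station between -0.055 and 0.055 m and y of tube_b in the frame of station between -0.125 and 0.125 m and z of tube_b in the frame of station between 0.006 and 0.02 m and contact force between the fingers and tube_b below 0.3 N and x of tube_c in the frame of station between -0.055 and 0.055 m and y of tube_c in the frame of station between -0.125 and 0.125 m and z of tube_c in the frame of station between 0.006 and 0.02 m and contact force between the fingers and tube_c below 0.3 N and x of tube_d in the frame of station between -0.055 and 0.055 m and y of tube_d in the frame of station between -0.125 and 0.125 m and z of tube_d in the frame of station between 0.006 and 0.02 m and contact force between the fingers and tube_d below 0.3 N and value of joint cap below 0.002 m), for 0.2 s.
2. the nozzle cap is pressed down with all of them standing on the bat (x of tube_a in the frame of station between -0.055 and 0.055 m and y of tube_a in the frame of station between -0.125 and 0.125 m and z of tube_a in the frame of station between 0.006 and 0.02 m and angle between each of tube_a, tube_b, tube_c, tube_d's own z axis and vertical below 0.12 rad and contact force between the fingers and tube_a below 0.3 N and x of tube_b in the frame of station between -0.055 and 0.055 m and y of tube_b in the frame of station between -0.125 and 0.125 m and z of tube_b in the frame of station between 0.006 and 0.02 m and contact force between the fingers and tube_b below 0.3 N and x of tube_c in the frame of station between -0.055 and 0.055 m and y of tube_c in the frame of station between -0.125 and 0.125 m and z of tube_c in the frame of station between 0.006 and 0.02 m and contact force between the fingers and tube_c below 0.3 N and x of tube_d in the frame of station between -0.055 and 0.055 m and y of tube_d in the frame of station between -0.125 and 0.125 m and z of tube_d in the frame of station between 0.006 and 0.02 m and contact force between the fingers and tube_d below 0.3 N and value of joint cap above 0.006 m), for 0.2 s.
3. the cap is let up again (value of joint cap below 0.002 m), for 0.1 s.
At the end, for the whole second after the job is handed in: All full-size sleeves present stand upright, released, at rest on the drying board, centres within 20 mm of the red line and 123 mm of the board centre along it; cap up (under 2 mm); thin and short sleeves and cup upright, within 50 mm of their starts (x of tube_a in the frame of board between -0.123 and 0.123 m and y of tube_a in the frame of board between -0.02 and 0.02 m and z of tube_a in the frame of board between 0.01 and 0.024 m and angle between each of tube_a, tube_b, tube_c, tube_d's own z axis and vertical below 0.12 rad and contact force between the fingers and tube_a below 0.3 N and linear speed of each of tube_a, tube_b, tube_c, tube_d below 0.02 m/s and x of tube_b in the frame of board between -0.123 and 0.123 m and y of tube_b in the frame of board between -0.02 and 0.02 m and z of tube_b in the frame of board between 0.01 and 0.024 m and contact force between the fingers and tube_b below 0.3 N and x of tube_c in the frame of board between -0.123 and 0.123 m and y of tube_c in the frame of board between -0.02 and 0.02 m and z of tube_c in the frame of board between 0.01 and 0.024 m and contact force between the fingers and tube_c below 0.3 N and x of tube_d in the frame of board between -0.123 and 0.123 m and y of tube_d in the frame of board between -0.02 and 0.02 m and z of tube_d in the frame of board between 0.01 and 0.024 m and contact force between the fingers and tube_d below 0.3 N and distance of each of thin, short, cup from where it was at the start of the episode below 0.05 m and angle between each of thin, short, cup's own z axis and vertical below 0.2 rad and value of joint cap below 0.002 m); the robot touches nothing.
It fails at once if the cup is tipped over (angle between cup's own z axis and vertical above 0.6 rad).
Of tube_a, tube_b, tube_c, tube_d only 3 to 4 are there at a start; the rules pass over those that are not, and their reading is None.
At some moment in a run one of tube_a, tube_b, tube_c, tube_d may be knocked a few centimetres aside while the robot is not near it.
It also fails if it takes over 210 s, if anything falls off the work surface, if the arm or the gripper's body presses on something with over 40 N, if the wrist force passes 120 N, or if a joint passes its speed limit or range.

## Working session

There is one attempt and no reset: what is moved stays moved. The work goes in short steps, Python scripts to look and compute and a tool call to move; the robot and the scene stay as the last step left them, time stands still between calls to the robot, and variables do not carry over. Pictures are saved under pics/ and viewed, at most 14 in all, crops included, and the job is handed in when it is done.

Besides the shell and the picture viewer there is one more tool, called in YAML: its name, and indented under it one key for each argument. move_arm: Moves the arm, as the interface text tells. Its arguments: {"type":"object","properties":{"increments":{"type":"string"},"grip_force":{"type":"number"}},"required":["increments"]}

```bash
ls; mkdir -p pics
cat > h.py <<'E'
import numpy as np, cv2
from bench import ctrl
from scipy.spatial.transform import Rotation as R
def rot(o):
    o=np.array(o,float)
    if o.shape==(3,3): return o
    return (R.from_rotvec(o) if o.size==3 else R.from_quat(o)).as_matrix()
def cloud(p):
    d=p["depth"]; v,u=np.indices(d.shape)
    c=np.stack([(u-p["cx"])/p["fx"]*d,(v-p["cy"])/p["fy"]*d,d],-1)
    w=c@rot(p["orientation"]).T+np.array(p["position"]); w[d==0]=np.nan
    return w
def save(p,n,crop=None,s=1):
    f=p["frame"][:,:,::-1]
    if crop: a,b,c,d=crop; f=f[b:d,a:c]
    cv2.imwrite(f"pics/{n}.png",cv2.resize(f,None,fx=s,fy=s,interpolation=cv2.INTER_CUBIC))
E
python3 - <<'E'
from h import *
s=ctrl.get_state(); print({k:np.round(v,3) for k,v in s.items()})
for n in ("top","scene"):
    p=ctrl.get_image(n); save(p,n+"0",s=1.5 if n=="top" else 1)
    print(n,p["position"],p["orientation"])
    for t in ("tube_a","thin","short","station","cap_top","board","pallet","log","jar","cup"):
        for r in ctrl.find_in(t,p): print(t,np.round(r["centre"],3),round(r["score"],2))
E
```

```text
pics
{'time': np.float64(0.0), 'joint_positions': array([ 1.294,  0.322, -0.07 ,  1.452,  0.023,  1.371, -0.057]), 'qd': array([-0.001,  0.001, -0.002, -0.   , -0.001, -0.001, -0.001]), 'joint_torque': array([ 0.0000e+00, -4.9129e+01, -4.0400e-01, -3.1252e+01, -6.4000e-02,
        4.4000e-02,  0.0000e+00]), 'position': array([ 0.186, -0.622,  0.221]), 'tool_rot': array([-3.107e+00, -4.550e-01,  1.000e-03]), 'ft_force': array([-0.773, -0.055,  0.074]), 'torque': array([ 0.02 , -0.032, -0.   ]), 'grip_force': np.float64(0.0), 'grip_width': np.float64(1.001)}
top [0.43819184 0.07019527 1.23434927] [-2.16986625  2.17281258 -0.1095011 ]
tube_a [0.491 0.467 0.043] 0.87
tube_a [0.403 0.224 0.063] 0.64
tube_a [0.278 0.404 0.043] 0.61
tube_a [0.401 0.351 0.057] 0.58
tube_a [0.515 0.358 0.062] 0.53
tube_a [ 0.296 -0.282  0.087] 0.49
thin [0.61  0.352 0.061] 0.67
thin [0.402 0.225 0.063] 0.53
thin [0.469 0.004 0.009] 0.2
short [0.614 0.233 0.042] 0.56
station [0.469 0.001 0.011] 0.63
cap_top [ 0.593 -0.005  0.198] 0.65
board [ 0.493 -0.285  0.017] 0.55
pallet [0.512 0.283 0.017] 0.68
pallet [0.
[... 268 characters left out ...]
6381   1.02476773] [-2.40699533 -0.84476397  0.24396438]
tube_a [0.403 0.342 0.048] 0.92
tube_a [0.491 0.461 0.034] 0.89
tube_a [0.282 0.403 0.031] 0.73
tube_a [0.4   0.221 0.053] 0.58
tube_a [0.516 0.347 0.044] 0.55
thin [0.61  0.345 0.048] 0.72
thin [0.512 0.349 0.047] 0.18
short [0.615 0.231 0.037] 0.5
station [ 0.487 -0.019  0.014] 0.78
station [0.532 0.277 0.018] 0.16
cap_top [ 0.601 -0.011  0.2  ] 0.71
cap_top [0.611 0.345 0.049] 0.66
cap_top [ 0.7   -0.287  0.068] 0.33
board [ 0.507 -0.289  0.02 ] 0.96
pallet [0.534 0.277 0.019] 0.82
log [ 0.7   -0.292  0.069] 0.67
jar [0.406 0.344 0.049] 0.59
jar [ 0.314 -0.299  0.075] 0.58
cup [ 0.774 -0.137  0.045] 0.95
cup [0.406 0.341 0.044] 0.52
```

View pics/top0.png

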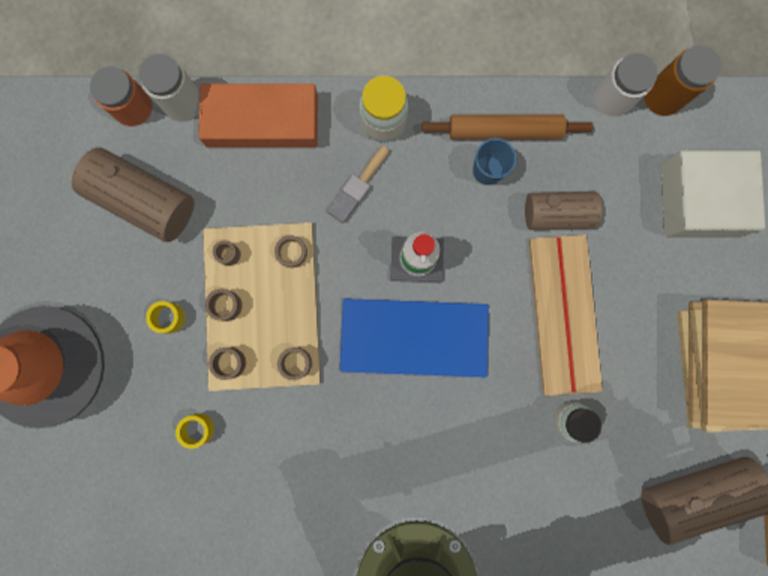

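View pics/scene0.png

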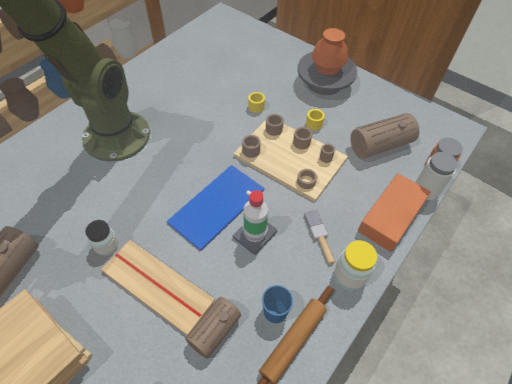

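The top view shows the pallet at about (263,306) with five clay sleeves. Candidates are (227,361), (296,361), (223,304), (226,253) and (291,251). (226,253) is narrow, so it looks like the thin one. (291,251) looks low, so it looks like the short one. The yellow ones at (164,317) and (193,431) are not meant. I'll check heights and diameters, then confirm in a crop.

Run:
```python
from h import *
p=ctrl.get_image("top"); w=cloud(p); f=p["frame"].astype(int)
save(p,"crop0",(125,140,225,310),3.4)
x,y,z=w[...,0],w[...,1],w[...,2]
m=((z>0.034)&(z<0.09)&(x>.33)&(x<.68)&(y>.17)&(y<.43)).astype(np.uint8)
n,l=cv2.connectedComponents(m)
for i in range(1,n):
    q=w[l==i]
    if len(q)<25: continue
    top=np.percentile(q[:,2],90); t=q[q[:,2]>top-.006]
    c,r=cv2.minEnclosingCircle((t[:,:2]*1000).astype(np.float32)); v,u=np.argwhere(l==i).mean(0)
    print("sleeve px",round(u*1.5),round(v*1.5),"top",round(top,3),"c",np.round(c),"d",round(2*r),len(q))
def rect(m,n):
    k,l,s,_=cv2.connectedComponentsWithStats(m.astype(np.uint8)); i=1+np.argmax(s[1:,4])
    q=w[l==i]; q=q[~np.isnan(q[:,0])]; print(n,cv2.minAreaRect((q[:,:2]*1000).astype(np.float32)),"z",np.median(q[:,2]))
r,g,b=f[...,0],f[...,1],f[...,2]
rect((b>r+60)&(z<.03),"bat"); rect((r>g+60)&(z<.03)&(y<-.2)&(x>.3)&(x<.65),"line"); rect((r>b+30)&(z<.03)&(y<-.2)&(y>-.37)&(x>.3)&(x<.65)&(z>.008),"board")
rect((r>g+80)&(z>.17)&(x>.5),"cap"); rect((z>.03)&(z<.09)&(x>.72)&(x<.86)&(y>-.22)&(y<-.08),"cup")
T=rot(ctrl.get_state()["tool_rot"]); print(T.round(3))
```

```text
sleeve px 290 251 top 0.046 c [613. 235.] d 60 179
sleeve px 225 253 top 0.063 c [609. 354.] d 44 160
sleeve px 222 305 top 0.063 c [511. 358.] d 60 249
sleeve px 226 363 top 0.063 c [403. 348.] d 60 251
sleeve px 293 363 top 0.064 c [403. 224.] d 60 216
bat ((452.02886962890625, 0.5757598876953125), (278.96136474609375, 139.77696228027344), 87.63910675048828) z 0.011327641048657133
line ((496.49786376953125, -288.1961975097656), (294.96319580078125, 10.641324043273926), 3.6059577465057373) z 0.01618640511447511
board ((495.26226806640625, -287.43670654296875), (299.1589050292969, 111.2541275024414), 3.866572618484497) z 0.01550671946468185
cap ((601.36279296875, -5.5626068115234375), (32.15264129638672, 32.87542724609375), 89.96991729736328) z 0.1993701804555954
cup ((800.3744506835938, -149.89614868164062), (139.4876708984375, 119.04228973388672), 89.9261474609375) z 0.04638817266140027
[[ 0.958  0.287 -0.   ]
 [ 0.287 -0.958 -0.   ]
 [-0.     0.    -1.   ]]
```

View pics/crop0.png

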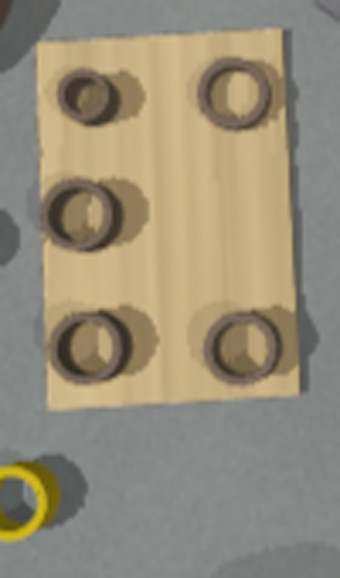

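Confirmed: the full-size ones are A (511,358), B (403,348) and C (403,224) mm, each 60 mm across with its top at 63 mm. The thin one has d 44 and the short one's top is at 46 mm. I'm moving now.

move_arm:
  increments: "25 28 1 0 0 -2.1 0;25 28 1 0 0 -2.1 0;25 28 1 0 0 -2.1 0;25 28 1 0 0 -2.1 0;25 28 1 0 0 -2.1 0;25 28 1 0 0 -2.1 0;25 28 1 0 0 -2.1 0;25 28 1 0 0 -2.0 0"
  grip_force: 15

```text
time: 1.82
position: [0.3873, -0.3972, 0.2309]
tool_rot: [3.141, -0.004, 0.0]
ft_force: [0.2, 0.6, -1.3]
grip_width: 1.003
grip_force: 0.0
```

move_arm:
  increments: "10 38 0 0 0 0 0;10 38 0 0 0 0 0;10 38 0 0 0 0 0;10 38 0 0 0 0 0;10 38 0 0 0 0 0;10 38 0 0 0 0 0;10 38 0 0 0 0 0;10 38 0 0 0 0 0"

```text
time: 2.48
position: [0.4665, -0.0928, 0.231]
tool_rot: [3.141, -0.001, 0.001]
ft_force: [1.2, 0.0, -0.2]
grip_width: 1.002
grip_force: 0.0
```

move_arm:
  increments: "-8 40 0 0 0 0 0;-8 40 0 0 0 0 0;-8 40 -15 0 0 0 0;-8 40 -20 0 0 0 0;-8 40 -20 0 0 0 0;-8 40 -20 0 0 0 0;-8 40 -20 0 0 0 0;-8 38 0 0 0 0 0"

```text
time: 3.15
position: [0.4027, 0.2087, 0.1401]
tool_rot: [3.139, -0.002, -0.006]
ft_force: [1.0, 0.9, 0.2]
grip_width: 1.0
grip_force: 0.0
```

move_arm:
  increments: "0 0 0 0 0 0 0;0 0 0 0 0 0 0;0 0 -10 0 0 0 0;0 0 -10 0 0 0 0;0 0 -10 0 0 0 0;0 0 -10 0 0 0 0;0 0 0 0 0 0 0;0 0 0 0 0 0 0"

```text
time: 3.82
position: [0.4047, 0.2077, 0.1019]
tool_rot: [3.141, -0.002, -0.003]
ft_force: [-0.2, 0.0, 0.1]
grip_width: 1.0
grip_force: 0.0
```

Run:
```python
from h import *
print(ctrl.get_state()["position"])
p=ctrl.get_image("wrist"); w=cloud(p); save(p,"w0")
for r in ctrl.find_in("tube_c",p): print(np.round(r["centre"],3),r["score"])
x,y,z=w[...,0],w[...,1],w[...,2]
m=((z>0.05)&(z<0.075)&(x>.33)&(x<.68)&(y>.17)&(y<.43)).astype(np.uint8)
n,l=cv2.connectedComponents(m)
for i in range(1,n):
    q=w[l==i]
    if len(q)>200: print(np.round(cv2.minEnclosingCircle((q[:,:2]*1000).astype(np.float32))[0]),len(q),q.min(0),q.max(0))
```

```text
[0.40474999 0.20768914 0.10186866]
[0.511 0.353 0.05 ] 0.66
[0.405 0.352 0.051] 0.62
[0.398 0.224 0.062] 0.6
[0.49  0.285 0.015] 0.19
[511. 359.] 3751 [0.48152938 0.32905264 0.0500005 ] [0.54152286 0.38291137 0.0640497 ]
[404. 349.] 2820 [0.38008855 0.31932098 0.05001759] [0.43399264 0.37956183 0.06381421]
[403. 225.] 2409 [0.37363449 0.19575352 0.05002679] [0.43336041 0.25469267 0.06378027]
```

move_arm:
  increments: "-1 8 0 0 0 0 0;-1 9 0 0 0 0 0;0 0 -15 0 0 0 0;0 0 -15 0 0 0 0;0 0 -15 0 0 0 0;0 0 -15 0 0 0 0;0 0 -10 0 0 0 0;0 0 -6 0 0 0 0"

```text
time: 4.58
position: [0.4029, 0.2257, 0.0261]
tool_rot: [-3.142, 0.0, 0.001]
ft_force: [-0.3, -0.2, 0.1]
grip_width: 0.999
grip_force: 0.0
```

move_arm:
  increments: "0 0 0 0 0 0 60;0 0 0 0 0 0 120;0 0 0 0 0 0 180;0 0 0 0 0 0 255;0 0 0 0 0 0 255;0 0 0 0 0 0 255;0 0 0 0 0 0 255;0 0 0 0 0 0 255"
  grip_force: 15

```text
time: 5.25
position: [0.4039, 0.2255, 0.0274]
tool_rot: [3.142, -0.001, 0.002]
ft_force: [0.5, -0.3, 4.9]
grip_width: 0.692
grip_force: 15.0
```

move_arm:
  increments: "0 0 20 0 0 0 255;0 0 30 0 0 0 255;0 -10 20 0 0 0 255;5 -30 0 0 0 0 255;6 -38 0 0 0 0 255;6 -38 0 0 0 0 255;6 -38 0 0 0 0 255;6 -38 0 0 0 0 255"

```text
time: 5.92
position: [0.4319, 0.0314, 0.0968]
tool_rot: [3.141, -0.001, 0.0]
ft_force: [1.0, 0.3, -1.3]
grip_width: 0.693
grip_force: 15.0
```

move_arm:
  increments: "6 -38 0 0 0 0 255;6 -38 0 0 0 0 255;4 -38 0 0 0 0 255;0 -14 -20 0 0 0 255;0 0 -20 0 0 0 255;0 0 -20 0 0 0 255;0 0 -8 0 0 0 255;0 0 -2 0 0 0 255"

```text
time: 6.58
position: [0.4464, -0.094, 0.025]
tool_rot: [-3.14, 0.001, 0.006]
ft_force: [-0.4, -0.1, -0.3]
grip_width: 0.693
grip_force: 15.0
```

move_arm:
  increments: "0 0 -2 0 0 0 255;0 0 -1 0 0 0 160;0 0 0 0 0 0 80;0 0 0 0 0 0 0;0 0 0 0 0 0 0;0 0 10 0 0 0 0;0 0 30 0 0 0 0;0 0 35 0 0 0 0"

```text
time: 7.25
position: [0.4467, -0.0939, 0.099]
tool_rot: [-3.14, 0.0, 0.006]
ft_force: [1.2, -0.8, -0.0]
grip_width: 0.958
grip_force: 0.0
```

move_arm:
  increments: "-3 40 1 0 0 0 0;-3 40 1 0 0 0 0;-3 40 1 0 0 0 0;-4 40 1 0 0 0 0;-4 40 1 0 0 0 0;-4 40 1 0 0 0 0;-4 40 1 0 0 0 0;-4 40 1 0 0 0 0"

```text
time: 7.92
position: [0.4193, 0.2272, 0.1083]
tool_rot: [3.141, -0.002, 0.004]
ft_force: [0.7, 0.0, 0.0]
grip_width: 0.997
grip_force: 0.0
```

move_arm:
  increments: "-5 38 0 0 0 0 0;-5 38 0 0 0 0 0;-4 38 0 0 0 0 0;0 9 0 0 0 0 0;0 0 0 0 0 0 0;0 0 0 0 0 0 0;0 0 0 0 0 0 0;0 0 0 0 0 0 0"

```text
time: 8.58
position: [0.4063, 0.3462, 0.1069]
tool_rot: [3.14, -0.006, 0.001]
ft_force: [0.1, -0.3, 0.9]
grip_width: 0.997
grip_force: 0.0
```

```bash
cat >> h.py <<'E'
def look(cam="wrist",lo=.05,hi=.075,mn=150):
    p=ctrl.get_image(cam); w=cloud(p); z=w[...,2]
    m=((z>lo)&(z<hi)&(w[...,0]>.33)&(w[...,0]<.66)&(w[...,1]>-.36)&(w[...,1]<.45)).astype(np.uint8)
    n,l=cv2.connectedComponents(m)
    for i in range(1,n):
        q=w[l==i]
        if len(q)>mn:
            c,r=cv2.minEnclosingCircle((q[:,:2]*1000).astype(np.float32)); print(cam,np.round(c),"d",round(2*r),"top",round(float(np.percentile(q[:,2],90)),3))
    return p
E
python3 - <<'E'
from h import *
print(ctrl.get_state()["position"]); look(); look("top",mn=40,lo=.045)
E
```

```text
[0.40630937 0.34619143 0.10688107]
wrist [511. 360.] d 60 top 0.063
wrist [404. 350.] d 60 top 0.062
top [ 658. -281.] d 125 top 0.056
top [609. 354.] d 44 top 0.063
top [511. 357.] d 60 top 0.063
top [448. -96.] d 60 top 0.06
```

move_arm:
  increments: "-1 1 0 0 0 0 0;-1 2 0 0 0 0 0;0 0 -15 0 0 0 0;0 0 -15 0 0 0 0;0 0 -15 0 0 0 0;0 0 -15 0 0 0 0;0 0 -12 0 0 0 0;0 0 -8 0 0 0 0"

```text
time: 9.35
position: [0.4028, 0.3509, 0.0255]
tool_rot: [3.141, -0.001, -0.002]
ft_force: [-0.5, 0.1, -0.2]
grip_width: 0.997
grip_force: 0.0
```

move_arm:
  increments: "0 0 0 0 0 0 60;0 0 0 0 0 0 120;0 0 0 0 0 0 180;0 0 0 0 0 0 255;0 0 0 0 0 0 255;0 0 0 0 0 0 255;0 0 0 0 0 0 255;0 0 0 0 0 0 255"

```text
time: 10.02
position: [0.4038, 0.3515, 0.0275]
tool_rot: [3.142, -0.001, 0.001]
ft_force: [0.3, -0.4, 5.0]
grip_width: 0.674
grip_force: 15.0
```

move_arm:
  increments: "0 0 20 0 0 0 255;0 0 30 0 0 0 255;3 -10 20 0 0 0 255;5 -30 0 0 0 0 255;6 -38 0 0 0 0 255;6 -38 0 0 0 0 255;6 -38 0 0 0 0 255;6 -38 0 0 0 0 255"

```text
time: 10.68
position: [0.4351, 0.1576, 0.0967]
tool_rot: [3.141, -0.0, 0.0]
ft_force: [2.0, 0.1, -1.2]
grip_width: 0.668
grip_force: 15.0
```

move_arm:
  increments: "6 -38 0 0 0 0 255;6 -38 0 0 0 0 255;4 -38 0 0 0 0 255;0 -38 0 0 0 0 255;0 -6 -15 0 0 0 255;0 0 -20 0 0 0 255;0 0 -20 0 0 0 255;0 0 -10 0 0 0 255"

```text
time: 11.35
position: [0.4496, 0.0011, 0.0297]
tool_rot: [-3.141, 0.002, 0.005]
ft_force: [-0.5, -1.3, -1.8]
grip_width: 0.672
grip_force: 15.0
```

Run:
```python
from h import *
p=look(lo=.045,hi=.09); save(p,"w1"); look("top",mn=40,lo=.045)
```

```text
wrist [579.  -4.] d 46 top 0.076
wrist [460.   1.] d 87 top 0.07
wrist [456. -93.] d 55 top 0.058
wrist [446.  35.] d 17 top 0.089
wrist [434.   1.] d 49 top 0.065
wrist [446. -32.] d 17 top 0.088
top [ 660. -279.] d 124 top 0.056
top [609. 354.] d 44 top 0.064
top [511. 357.] d 59 top 0.063
top [ 447. -110.] d 49 top 0.06
```

View pics/w1.png

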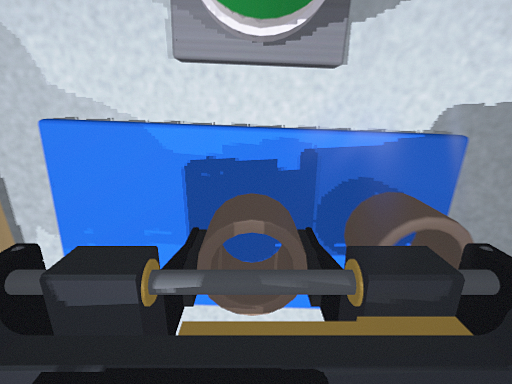

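The wrist view shows the held sleeve at (250,255), possibly tilted, with the first sleeve at (405,235) standing. I'll check the rim tilt.

Run:
```python
from h import *
p=ctrl.get_image("wrist"); w=cloud(p); print(p["position"])
f=p["frame"].astype(int); brown=(f[...,0]>f[...,2]+12)&(f.sum(-1)<400)
for y0,y1 in((-.025,.025),(-.115,-.075)):
  m=brown&(w[...,1]>y0)&(w[...,1]<y1)&(w[...,0]>.4)&(w[...,0]<.5)&(w[...,2]>.02)&(w[...,2]<.09)
  q=w[m]
  for a in np.arange(.41,.49,.008):
    s=q[(q[:,0]>=a)&(q[:,0]<a+.008)]
    if len(s)>5: print(round(a+.004,3),len(s),np.round(s[:,2].max(),4),np.round(s[:,2].min(),4))
  print()
```

```text
[0.53371281 0.00163136 0.19171836]
0.422 221 0.066 0.0634
0.43 1314 0.0659 0.02
0.438 416 0.0658 0.0204
0.446 236 0.0603 0.0228
0.454 192 0.0654 0.0504
0.462 356 0.066 0.0271
0.47 927 0.0659 0.0222
0.478 1909 0.0663 0.0207

0.454 52 0.0558 0.0251
0.462 217 0.059 0.0322
0.47 662 0.0597 0.0546
0.478 782 0.0593 0.0208
```

move_arm:
  increments: "0 0 -5 0 0 0 255;0 0 -3 0 0 0 255;0 0 0 0 0 0 160;0 0 0 0 0 0 80;0 0 0 0 0 0 0;0 0 0 0 0 0 0;0 0 20 0 0 0 0;0 0 30 0 0 0 0"

```text
time: 12.17
position: [0.4489, 0.0016, 0.0724]
tool_rot: [-3.14, 0.0, 0.009]
ft_force: [-0.2, -1.0, -0.4]
grip_width: 0.904
grip_force: 0.0
```

move_arm:
  increments: "0 20 25 0 0 0 0;4 38 2 0 0 0 0;6 38 2 0 0 0 0;8 38 0 0 0 0 0;8 38 0 0 0 0 0;8 38 0 0 0 0 0;8 38 0 0 0 0 0;8 38 0 0 0 0 0"

```text
time: 12.83
position: [0.5019, 0.2889, 0.103]
tool_rot: [3.141, -0.003, 0.001]
ft_force: [0.4, 0.7, 0.1]
grip_width: 1.003
grip_force: 0.0
```

move_arm:
  increments: "6 38 0 0 0 0 0;5 33 0 0 0 0 0;0 0 0 0 0 0 0;0 0 0 0 0 0 0;0 0 0 0 0 0 0;0 0 0 0 0 0 0;0 0 0 0 0 0 0;0 0 0 0 0 0 0"

```text
time: 13.5
position: [0.5131, 0.3566, 0.103]
tool_rot: [3.141, -0.005, 0.001]
ft_force: [0.0, 0.4, -0.1]
grip_width: 1.002
grip_force: 0.0
```

Run:
```python
from h import *
print(ctrl.get_state()["position"]); look(); look("top",mn=40,lo=.045)
```

```text
[0.51305843 0.35664831 0.10301464]
wrist [610. 356.] d 44 top 0.063
wrist [512. 360.] d 60 top 0.062
top [ 657. -279.] d 122 top 0.056
top [608. 354.] d 44 top 0.063
top [529. 354.] d 34 top 0.065
top [451.   0.] d 59 top 0.06
top [448. -96.] d 60 top 0.06
```

move_arm:
  increments: "-1 1 0 0 0 0 0;0 1 0 0 0 0 0;0 0 -15 0 0 0 0;0 0 -15 0 0 0 0;0 0 -15 0 0 0 0;0 0 -15 0 0 0 0;0 0 -10 0 0 0 0;0 0 -6 0 0 0 0"

```text
time: 14.27
position: [0.5101, 0.3594, 0.0239]
tool_rot: [3.14, -0.001, -0.005]
ft_force: [0.2, 0.4, 0.3]
grip_width: 0.997
grip_force: 0.0
```

move_arm:
  increments: "0 0 0 0 0 0 60;0 0 0 0 0 0 120;0 0 0 0 0 0 180;0 0 0 0 0 0 255;0 0 0 0 0 0 255;0 0 0 0 0 0 255;0 0 0 0 0 0 255;0 0 0 0 0 0 255"

```text
time: 14.93
position: [0.5118, 0.3605, 0.0276]
tool_rot: [-3.141, 0.001, -0.002]
ft_force: [0.1, -1.3, 4.5]
grip_width: 0.671
grip_force: 15.0
```

move_arm:
  increments: "0 0 20 0 0 0 255;0 0 30 0 0 0 255;-5 -10 20 0 0 0 255;-10 -30 0 0 0 0 255;-10 -37 0 0 0 0 255;-10 -37 0 0 0 0 255;-10 -37 0 0 0 0 255;-10 -37 0 0 0 0 255"

```text
time: 15.6
position: [0.4552, 0.1707, 0.0962]
tool_rot: [3.141, -0.0, -0.001]
ft_force: [1.1, -0.2, -0.7]
grip_width: 0.671
grip_force: 15.0
```

move_arm:
  increments: "0 -37 0 0 0 0 255;0 -30 0 0 0 0 255;0 0 -10 0 0 0 255;0 0 -20 0 0 0 255;0 0 -20 0 0 0 255;0 0 -15 0 0 0 255;0 0 0 0 0 0 255;0 0 0 0 0 0 255"

```text
time: 16.27
position: [0.4554, 0.1058, 0.0313]
tool_rot: [-3.141, -0.0, 0.003]
ft_force: [0.2, -0.2, -0.9]
grip_width: 0.671
grip_force: 15.0
```

move_arm:
  increments: "0 -4 -2 0 0 0 255;0 0 -5 0 0 0 255;0 0 -2 0 0 0 255;0 0 0 0 0 0 160;0 0 0 0 0 0 80;0 0 0 0 0 0 0;0 0 0 0 0 0 0;0 0 25 0 0 0 0"

```text
time: 16.93
position: [0.4529, 0.1007, 0.0448]
tool_rot: [-3.141, 0.001, 0.012]
ft_force: [-0.0, -0.9, 0.6]
grip_width: 0.834
grip_force: 0.0
```

move_arm:
  increments: "0 0 30 0 0 0 0;0 0 35 0 0 0 0;0 0 38 0 0 0 60;0 0 38 0 0 0 120;0 0 38 0 0 0 180;0 0 10 0 0 0 255;0 0 0 0 0 0 255;0 0 0 0 0 0 255"

```text
time: 17.6
position: [0.4564, 0.1013, 0.2368]
tool_rot: [3.141, -0.001, 0.001]
ft_force: [-0.1, -0.3, -1.3]
grip_width: 0.632
grip_force: 0.0
```

Run:
```python
from h import *
print(ctrl.get_state()["position"]); look("wrist"); p=look("top",mn=40,lo=.045)
w=cloud(p); f=p["frame"].astype(int); q=w[(f[...,0]>f[...,1]+80)&(w[...,2]>.17)&(w[...,0]>.55)&(w[...,0]<.65)&(abs(w[...,1])<.05)]
if len(q): print(cv2.minEnclosingCircle((q[q[:,2]>.194][:,:2]*1000).astype(np.float32)),np.median(q[:,2]))
save(p,"top1",(200,130,360,290),3)
```

```text
[0.45639737 0.10129665 0.23680797]
wrist [609. 355.] d 44 top 0.062
wrist [594.   8.] d 58 top 0.073
wrist [457. 101.] d 60 top 0.059
wrist [452.   2.] d 60 top 0.059
wrist [449. -94.] d 60 top 0.059
top [ 659. -267.] d 100 top 0.056
top [608. 354.] d 44 top 0.063
top [452. -18.] d 47 top 0.061
top [448. -96.] d 60 top 0.06
((600.3346557617188, -5.726953029632568), 17.56255340576172) 0.19906352125629212
```

View pics/top1.png

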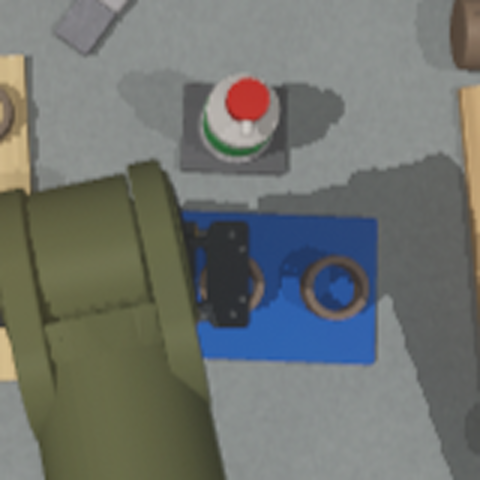

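The crop shows the cap at (248,99), upright and clear, with sleeves on the bat at (335,287) and partly hidden at (232,285). The wrist camera sees all three standing. Next I'll go over the cap.

move_arm:
  increments: "24 -18 0 0 0 0 255;24 -18 0 0 0 0 255;24 -18 0 0 0 0 255;24 -18 0 0 0 0 255;24 -18 0 0 0 0 255;24 -17 0 0 0 0 255;0 0 -10 0 0 0 255;0 0 -10 0 0 0 255"

```text
time: 18.37
position: [0.6003, -0.0066, 0.2138]
tool_rot: [-3.139, 0.004, 0.006]
ft_force: [-0.2, 0.9, 0.0]
grip_width: 0.015
grip_force: 0.0
```

move_arm:
  increments: "0 0 -5 0 0 0 255;0 0 0 0 0 0 255;0 0 0 0 0 0 255;0 0 0 0 0 0 255;0 0 0 0 0 0 255;0 0 0 0 0 0 255;0 0 0 0 0 0 255;0 0 0 0 0 0 255"

```text
time: 19.03
position: [0.6004, -0.0057, 0.2122]
tool_rot: [3.141, -0.001, 0.001]
ft_force: [-0.2, -0.0, -0.3]
grip_width: 0.006
grip_force: 0.0
```

move_arm:
  increments: "0 0 -5 0 0 0 255;0 0 -4 0 0 0 255;0 0 -3 0 0 0 255;0 0 -2 0 0 0 255;0 0 -2 0 0 0 255;0 0 -2 0 0 0 255;0 0 -1 0 0 0 255;0 0 0 0 0 0 255"

```text
time: 19.7
position: [0.6002, -0.0057, 0.1938]
tool_rot: [3.141, -0.001, -0.0]
ft_force: [-3.9, 0.1, 8.7]
grip_width: 0.005
grip_force: 4.2
```

move_arm:
  increments: "0 0 -1 0 0 0 255;0 0 -1 0 0 0 255;0 0 -1 0 0 0 255;0 0 -1 0 0 0 255;0 0 0 0 0 0 255;0 0 0 0 0 0 255;0 0 0 0 0 0 255;0 0 0 0 0 0 255"

```text
time: 20.37
position: [0.6003, -0.0057, 0.1923]
tool_rot: [3.14, -0.001, 0.001]
ft_force: [-7.4, -0.2, 18.9]
grip_width: 0.005
grip_force: 9.5
```

move_arm:
  increments: "0 0 0 0 0 0 255;0 0 0 0 0 0 255;0 0 5 0 0 0 255;0 0 10 0 0 0 255;0 0 20 0 0 0 255;0 0 10 0 0 0 255;-20 -12 0 0 0 0 255;-30 -20 0 0 0 0 200"

```text
time: 21.03
position: [0.5518, -0.0347, 0.2342]
tool_rot: [-3.138, -0.007, -0.004]
ft_force: [-0.6, -0.6, 0.7]
grip_width: 0.034
grip_force: 0.0
```

move_arm:
  increments: "-30 -18 0 0 0 0 100;-30 -18 0 0 0 0 0;-30 -18 0 0 0 0 0;-12 -3 0 0 0 0 0;0 0 -20 0 0 0 0;0 0 -38 0 0 0 0;0 0 -38 0 0 0 0;0 0 -30 0 0 0 0"

```text
time: 21.7
position: [0.4474, -0.0947, 0.1058]
tool_rot: [3.141, -0.001, -0.001]
ft_force: [0.7, -0.3, -0.0]
grip_width: 0.6
grip_force: 0.0
```

Run:
```python
from h import *
print(ctrl.get_state()["position"]); look("wrist"); p=look("top",mn=40,lo=.045)
w=cloud(p); f=p["frame"].astype(int); q=w[(f[...,0]>f[...,1]+80)&(w[...,2]>.17)&(w[...,0]>.55)&(w[...,0]<.65)&(abs(w[...,1])<.05)]
if len(q): print(np.median(q[:,2]))
```

```text
[ 0.44740754 -0.09470067  0.10579966]
wrist [585. -15.] d 52 top 0.073
wrist [457. 100.] d 60 top 0.058
wrist [452.   1.] d 60 top 0.058
wrist [449. -95.] d 60 top 0.059
top [ 659. -279.] d 125 top 0.056
top [608. 354.] d 44 top 0.064
top [456. 100.] d 59 top 0.06
top [451.   1.] d 59 top 0.06
0.19954960721170312
```

move_arm:
  increments: "1 0 0 0 0 0 0;0 0 0 0 0 0 0;0 0 0 0 0 0 0;0 0 0 0 0 0 0;0 0 0 0 0 0 0;0 0 -10 0 0 0 0;0 0 -10 0 0 0 0;0 0 -10 0 0 0 0"

```text
time: 22.47
position: [0.449, -0.0947, 0.0768]
tool_rot: [3.141, -0.001, -0.0]
ft_force: [0.7, 0.3, -0.2]
grip_width: 1.0
grip_force: 0.0
```

move_arm:
  increments: "0 0 -15 0 0 0 0;0 0 -15 0 0 0 0;0 0 -15 0 0 0 0;0 0 -8 0 0 0 0;0 0 0 0 0 0 60;0 0 0 0 0 0 140;0 0 0 0 0 0 200;0 0 0 0 0 0 255"

```text
time: 23.13
position: [0.4501, -0.0948, 0.0256]
tool_rot: [3.141, -0.001, 0.002]
ft_force: [-0.3, -0.3, 0.2]
grip_width: 0.78
grip_force: 0.0
```

move_arm:
  increments: "0 0 0 0 0 0 255;0 0 0 0 0 0 255;0 0 0 0 0 0 255;0 0 0 0 0 0 255;0 0 15 0 0 0 255;0 0 30 0 0 0 255;0 0 30 0 0 0 255;0 0 5 0 0 0 255"

```text
time: 23.8
position: [0.4522, -0.0951, 0.1089]
tool_rot: [3.139, -0.001, 0.01]
ft_force: [1.3, 0.3, 0.2]
grip_width: 0.695
grip_force: 15.0
```

move_arm:
  increments: "20 -31 0 0 0 0 255;20 -31 0 0 0 0 255;21 -31 0 0 0 0 255;21 -31 0 0 0 0 255;21 -32 0 0 0 0 255;21 -32 0 0 0 0 255;0 0 -15 0 0 0 255;0 0 -15 0 0 0 255"

```text
time: 24.47
position: [0.574, -0.2857, 0.0734]
tool_rot: [3.142, -0.008, 0.001]
ft_force: [0.2, 1.0, -1.9]
grip_width: 0.694
grip_force: 15.0
```

move_arm:
  increments: "0 0 -20 0 0 0 255;0 0 -15 0 0 0 255;0 0 0 0 0 0 255;0 0 0 0 0 0 255;0 0 0 0 0 0 255;0 0 0 0 0 0 255;0 0 0 0 0 0 255;0 0 0 0 0 0 255"

```text
time: 25.13
position: [0.5739, -0.2829, 0.0409]
tool_rot: [3.14, -0.001, 0.002]
ft_force: [0.2, -0.2, -0.9]
grip_width: 0.69
grip_force: 15.0
```

Run:
```python
from h import *
print(ctrl.get_state()["position"])
p=ctrl.get_image("wrist"); w=cloud(p); f=p["frame"].astype(int)
brown=(f[...,0]>f[...,2]+12)&(f.sum(-1)<400)
q=w[brown&(abs(w[...,1]+.284)<.026)&(abs(w[...,0]-.577)<.045)&(w[...,2]>.04)&(w[...,2]<.1)]
t=np.percentile(q[:,2],95); q=q[q[:,2]>t-.004]; print(t,q[:,0].min(),q[:,0].max())
red=(f[...,0]>f[...,1]+60)&(w[...,2]<.03)&(w[...,2]>.005)&(w[...,1]<-.2)
q=w[red]; print(len(q)); print(np.polyfit(q[:,0],q[:,1],1),q.min(0),q.max(0))
```

```text
[ 0.5739126  -0.28294965  0.04094108]
0.07381027704440862 0.5424521564035458 0.6025713527401296
1135
[ 0.06788171 -0.32068805] [ 0.48721014 -0.29160871  0.01443449] [ 0.643182   -0.27323806  0.02810117]
```

move_arm:
  increments: "0 0 -6 0 0 0 255;0 0 -5 0 0 0 255;0 0 -1 0 0 0 255;0 0 0 0 0 0 255;0 0 0 0 0 0 160;0 0 0 0 0 0 80;0 0 0 0 0 0 0;0 0 0 0 0 0 0"

```text
time: 25.85
position: [0.5733, -0.2827, 0.0276]
tool_rot: [3.142, -0.001, -0.0]
ft_force: [-0.3, -0.6, -1.1]
grip_width: 0.771
grip_force: 0.0
```

move_arm:
  increments: "0 0 0 0 0 0 0;0 0 15 0 0 0 0;0 0 30 0 0 0 0;0 0 30 0 0 0 0;-15 36 0 0 0 0 0;-15 36 0 0 0 0 0;-15 36 0 0 0 0 0;-15 36 0 0 0 0 0"

```text
time: 26.52
position: [0.5128, -0.1371, 0.1037]
tool_rot: [3.141, -0.002, 0.001]
ft_force: [-0.3, 0.6, 0.4]
grip_width: 1.001
grip_force: 0.0
```

move_arm:
  increments: "-16 35 0 0 0 0 0;-16 35 0 0 0 0 0;-15 35 0 0 0 0 0;-14 35 0 0 0 0 0;0 0 0 0 0 0 0;0 0 0 0 0 0 0;0 0 0 0 0 0 0;0 0 0 0 0 0 0"

```text
time: 27.18
position: [0.453, 0.0001, 0.1032]
tool_rot: [3.141, -0.004, 0.001]
ft_force: [-0.3, -0.3, -0.3]
grip_width: 1.0
grip_force: 0.0
```

Run:
```python
from h import *
print(ctrl.get_state()["position"]); look("wrist"); p=look("top",mn=40,lo=.045)
```

```text
[4.52960042e-01 1.04696528e-04 1.03248486e-01]
wrist [582.  -4.] d 53 top 0.073
wrist [457. 101.] d 61 top 0.058
wrist [452.   2.] d 60 top 0.058
top [ 657. -255.] d 73 top 0.056
top [608. 355.] d 45 top 0.063
top [ 572. -283.] d 61 top 0.064
top [456. 105.] d 56 top 0.06
```

move_arm:
  increments: "0 1 -10 0 0 0 0;0 0 -15 0 0 0 0;0 0 -15 0 0 0 0;0 0 -15 0 0 0 0;0 0 -15 0 0 0 0;0 0 -8 0 0 0 0;0 0 0 0 0 0 60;0 0 0 0 0 0 140"

```text
time: 27.95
position: [0.452, 0.0025, 0.0244]
tool_rot: [-3.141, 0.001, 0.002]
ft_force: [0.6, 0.2, -0.0]
grip_width: 0.918
grip_force: 0.0
```

move_arm:
  increments: "0 0 0 0 0 0 255;0 0 0 0 0 0 255;0 0 0 0 0 0 255;0 0 0 0 0 0 255;0 0 0 0 0 0 255;0 0 15 0 0 0 255;0 0 30 0 0 0 255;0 0 30 0 0 0 255"

```text
time: 28.62
position: [0.4509, 0.0028, 0.0998]
tool_rot: [-3.14, -0.0, 0.005]
ft_force: [0.8, -2.1, -0.9]
grip_width: 0.667
grip_force: 15.0
```

move_arm:
  increments: "4 -37 0 0 0 0 255;5 -37 0 0 0 0 255;5 -37 0 0 0 0 255;5 -37 0 0 0 0 255;5 -37 0 0 0 0 255;5 -37 0 0 0 0 255;5 -37 0 0 0 0 255;5 -30 0 0 0 0 255"

```text
time: 29.28
position: [0.4906, -0.2901, 0.0995]
tool_rot: [3.141, -0.005, -0.001]
ft_force: [-0.5, 0.9, -1.8]
grip_width: 0.668
grip_force: 15.0
```

move_arm:
  increments: "2 0 -15 0 0 0 255;2 0 -20 0 0 0 255;0 0 -20 0 0 0 255;0 0 -7 0 0 0 255;0 0 0 0 0 0 255;0 0 0 0 0 0 255;0 0 0 0 0 0 255;0 0 0 0 0 0 255"

```text
time: 29.95
position: [0.4963, -0.2871, 0.0393]
tool_rot: [3.14, -0.001, 0.003]
ft_force: [0.0, -0.3, -0.9]
grip_width: 0.67
grip_force: 15.0
```

Run:
```python
from h import *
s=ctrl.get_state(); X,Y=s["position"][:2]; print(X,Y)
p=ctrl.get_image("wrist"); w=cloud(p); f=p["frame"].astype(int)
brown=(f[...,0]>f[...,2]+12)&(f.sum(-1)<400)
q=w[brown&(abs(w[...,1]-Y)<.026)&(abs(w[...,0]-X)<.038)&(w[...,2]>.04)&(w[...,2]<.1)]
t=np.percentile(q[:,2],95); q=q[q[:,2]>t-.004]; print(t,q[:,0].min(),q[:,0].max(),"line y",.0679*X-.3207)
look("top",mn=40,lo=.045)
```

```text
0.49625639342309297 -0.28706989108425557
0.07223196234382992 0.46605912501421404 0.5252297932649395 line y -0.287004190886572
top [ 658. -252.] d 67 top 0.056
top [608. 354.] d 43 top 0.064
top [ 571. -284.] d 61 top 0.064
top [456. 100.] d 59 top 0.06
```

move_arm:
  increments: "0 0 -5 0 0 0 255;0 0 -4 0 0 0 255;0 0 -1 0 0 0 255;0 0 0 0 0 0 255;0 0 0 0 0 0 160;0 0 0 0 0 0 80;0 0 0 0 0 0 0;0 0 0 0 0 0 0"

```text
time: 30.72
position: [0.4952, -0.2866, 0.0275]
tool_rot: [-3.141, 0.001, 0.001]
ft_force: [-0.4, -0.3, 0.2]
grip_width: 0.767
grip_force: 0.0
```

move_arm:
  increments: "0 0 0 0 0 0 0;0 0 15 0 0 0 0;0 0 30 0 0 0 0;0 0 30 0 0 0 0;-4 38 0 0 0 0 0;-4 38 0 0 0 0 0;-4 38 0 0 0 0 0;-4 38 0 0 0 0 0"

```text
time: 31.38
position: [0.4789, -0.1332, 0.1028]
tool_rot: [3.141, -0.002, 0.0]
ft_force: [-0.1, -0.1, 0.7]
grip_width: 0.998
grip_force: 0.0
```

move_arm:
  increments: "-4 38 0 0 0 0 0;-4 38 0 0 0 0 0;-4 38 0 0 0 0 0;-4 38 0 0 0 0 0;-4 38 0 0 0 0 0;-4 38 0 0 0 0 0;0 8 0 0 0 0 0;0 0 0 0 0 0 0"

```text
time: 32.05
position: [0.4548, 0.1048, 0.103]
tool_rot: [-3.141, -0.009, -0.001]
ft_force: [0.0, -0.7, -0.5]
grip_width: 1.0
grip_force: 0.0
```

Run:
```python
from h import *
print(ctrl.get_state()["position"]); look("wrist"); p=look("top",mn=40,lo=.045)
```

```text
[0.45479106 0.10482212 0.10304   ]
wrist [588.   7.] d 54 top 0.073
wrist [457. 101.] d 60 top 0.058
top [ 659. -274.] d 114 top 0.055
top [608. 354.] d 44 top 0.063
top [ 571. -283.] d 62 top 0.064
top [ 494. -287.] d 61 top 0.064
```

move_arm:
  increments: "2 -3 -10 0 0 0 0;0 0 -15 0 0 0 0;0 0 -15 0 0 0 0;0 0 -15 0 0 0 0;0 0 -15 0 0 0 0;0 0 -8 0 0 0 0;0 0 0 0 0 0 60;0 0 0 0 0 0 140"

```text
time: 32.82
position: [0.4572, 0.0974, 0.0243]
tool_rot: [-3.141, 0.004, 0.002]
ft_force: [-0.8, 0.9, -0.0]
grip_width: 0.921
grip_force: 0.0
```

move_arm:
  increments: "0 0 0 0 0 0 255;0 0 0 0 0 0 255;0 0 0 0 0 0 255;0 0 0 0 0 0 255;0 0 0 0 0 0 255;0 0 15 0 0 0 255;0 0 30 0 0 0 255;0 0 30 0 0 0 255"

```text
time: 33.48
position: [0.4558, 0.0984, 0.0997]
tool_rot: [-3.141, -0.0, 0.005]
ft_force: [0.7, -0.4, -0.8]
grip_width: 0.673
grip_force: 15.0
```

move_arm:
  increments: "-4 -37 0 0 0 0 255;-4 -37 0 0 0 0 255;-4 -37 0 0 0 0 255;-4 -37 0 0 0 0 255;-4 -37 0 0 0 0 255;-4 -37 0 0 0 0 255;-4 -37 0 0 0 0 255;-4 -37 0 0 0 0 255"

```text
time: 34.15
position: [0.4244, -0.1995, 0.0999]
tool_rot: [3.141, -0.001, -0.001]
ft_force: [0.5, 0.0, -2.0]
grip_width: 0.669
grip_force: 15.0
```

move_arm:
  increments: "-4 -37 0 0 0 0 255;-4 -37 0 0 0 0 255;0 -22 0 0 0 0 255;0 0 -15 0 0 0 255;0 0 -20 0 0 0 255;0 0 -20 0 0 0 255;0 0 -7 0 0 0 255;0 0 0 0 0 0 255"

```text
time: 34.82
position: [0.4156, -0.2924, 0.0359]
tool_rot: [-3.139, 0.0, 0.005]
ft_force: [-1.1, -0.4, -1.2]
grip_width: 0.672
grip_force: 15.0
```

Run:
```python
from h import *
s=ctrl.get_state(); X,Y,Z=s["position"]; print(X,Y,Z)
p=ctrl.get_image("wrist"); w=cloud(p); f=p["frame"].astype(int)
brown=(f[...,0]>f[...,2]+12)&(f.sum(-1)<400)
q=w[brown&(abs(w[...,1]-Y)<.026)&(abs(w[...,0]-X)<.038)&(w[...,2]>.04)&(w[...,2]<.1)]
t=np.percentile(q[:,2],95); q=q[q[:,2]>t-.004]; print(t,q[:,0].min(),q[:,0].max(),"line y",.0679*X-.3207)
look("top",mn=40,lo=.045)
```

```text
0.4156392652127716 -0.29244625072336966 0.035877399399600746
0.06883408484329237 0.38528685022186915 0.4448658931609538 line y -0.2924780938920528
top [ 659. -273.] d 111 top 0.055
top [608. 354.] d 44 top 0.063
top [ 572. -284.] d 61 top 0.064
top [ 494. -287.] d 60 top 0.064
```

move_arm:
  increments: "0 0 -4 0 0 0 255;0 0 -3 0 0 0 255;0 0 -2 0 0 0 255;0 0 0 0 0 0 255;0 0 0 0 0 0 160;0 0 0 0 0 0 80;0 0 0 0 0 0 0;0 0 0 0 0 0 0"

```text
time: 35.58
position: [0.4173, -0.2937, 0.0288]
tool_rot: [3.141, -0.001, 0.0]
ft_force: [0.2, 0.5, 0.6]
grip_width: 0.762
grip_force: 0.0
```

move_arm:
  increments: "0 0 0 0 0 0 0;0 0 15 0 0 0 0;0 0 30 0 0 0 0;0 0 35 0 0 0 0;0 0 35 0 0 0 0;0 30 20 0 0 0 0;4 35 0 0 0 0 0;4 35 0 0 0 0 0"

```text
time: 36.25
position: [0.4262, -0.1935, 0.1655]
tool_rot: [3.139, -0.005, 0.005]
ft_force: [-0.4, 0.7, -0.1]
grip_width: 0.995
grip_force: 0.0
```

move_arm:
  increments: "4 35 0 0 0 0 0;4 35 0 0 0 0 0;4 35 0 0 0 0 0;4 35 0 0 0 0 0;0 0 0 0 0 0 0;0 0 0 0 0 0 0;0 0 0 0 0 0 0;0 0 0 0 0 0 0"

```text
time: 36.92
position: [0.4411, -0.055, 0.1637]
tool_rot: [3.141, -0.004, -0.0]
ft_force: [-0.7, 0.0, -1.0]
grip_width: 0.999
grip_force: 0.0
```

Run:
```python
from h import *
print(ctrl.get_state()["position"],ctrl.get_state()["grip_width"]); p=look("top",mn=40,lo=.045); look("scene",mn=40)
save(p,"top2",s=1.5)
for t in ("cup","short","thin"):
  for r in ctrl.find_in(t,p)[:1]: print(t,np.round(r["centre"],3),round(r["score"],2))
```

```text
[ 0.4411051  -0.05504014  0.16371011] 0.999216315616732
top [ 658. -279.] d 123 top 0.056
top [608. 354.] d 44 top 0.063
top [ 572. -284.] d 61 top 0.064
top [ 493. -288.] d 61 top 0.063
top [ 416. -295.] d 61 top 0.064
scene [610. 356.] d 47 top 0.065
scene [607. -11.] d 61 top 0.073
scene [ 418. -293.] d 62 top 0.065
scene [ 496. -285.] d 61 top 0.065
scene [ 573. -281.] d 62 top 0.065
cup [ 0.788 -0.153  0.044] 0.96
short [0.609 0.233 0.042] 0.79
thin [0.607 0.354 0.061] 0.56
```

View pics/top2.png

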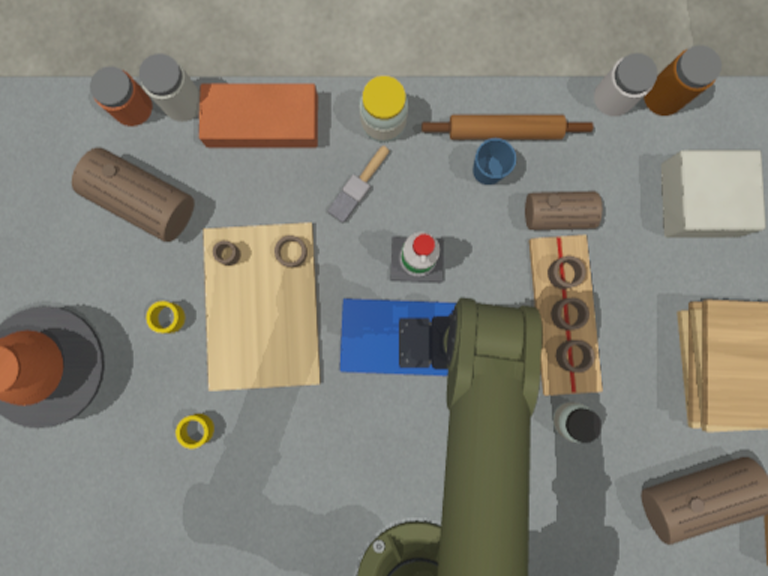

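The picture shows three sleeves upright on the red line at (567,271), (571,314) and (575,356). The thin sleeve, short sleeve and cup have not moved, and the arm touches nothing. Handing in.

```bash
python3 -c "
from bench import ctrl
print(ctrl.close_job())"
```

```text
the job is handed in; nothing more can be done
None
```

All three full-size sleeves were sprayed and now stand upright on the drying board's red line, the cap is back up, the thin sleeve, short sleeve and cup are where they started, and the job is handed in (no verdict was returned).

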